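# Clear the stirrer base and seat the reactor vessel on its pegs

## Task

A spanner and a small bottle have been left on the stirrer base. Lay the spanner inside the tray that holds the screwdriver and stand the bottle upright in the tray that holds the other bottles. Then carry the reactor vessel upright by its bar to the base and lower it gently over the two alignment pegs, either way round, until its foot is fully home on the deck; leave the other things on the bench where they are.

Things in the scene. Friction and masses are not known exactly. Their poses are not given: they have to be found in the camera images.
- stirrer_base: White low instrument base, 150 (x) x 230 (y) x 50 mm high with a flat dark steel deck on top, fixed to the bench. Origin: centre of its underside; z up, y along the line of the pegs. Two steel alignment pegs stand on the deck at y = +80 and -80 mm (x = 0), 12 mm in diameter, 26 mm high, the upper 12 mm tapering to 6 mm.
- base_seat (a point): Centre of the deck's top face, midway between the pegs, 50 mm above the bench; axes as stirrer_base. The seated vessel's origin comes here.
- base_peg_a (a point): Tip of the peg at y = +80 mm, 76 mm above the bench.
- base_peg_b (a point): Tip of the peg at y = -80 mm, 76 mm above the bench.
- vessel: Small bioreactor vessel, 164 mm high, 0.6 kg: steel foot flange 60 (x) x 200 (y) x 10 mm with two 16 mm through holes at y = +80 and -80 mm; brown-jacketed glass body of 94 mm diameter, steel headplate of 100 mm diameter (top 112 mm up, port stubs to 122 mm), black carrying bar. Stands upright on the bench. Origin: centre of the underside; z up, y along the line of the holes.
- vessel_handle (a point): Centre of the vessel's black carrying bar, 155 mm above the vessel's underside. The bar is 14 mm wide (vessel x), 90 mm long (vessel y) and 18 mm high, on two 10 mm posts at y = +38 and -38 mm; 34 mm free below it to the headplate.
- vessel_hole_a (a point): Lower mouth of the foot hole at vessel y = +80 mm.
- vessel_hole_b (a point): Lower mouth of the foot hole at vessel y = -80 mm.
- spanner: Steel spanner, 150 mm long, 8 mm thick, shaft 16 mm wide, open jaw (38 mm wide) at +x and ring (32 mm) at -x; lies on the base's deck between the pegs. Origin: middle of its underside; x along its length, z up.
- spanner_jaw (a point): Point in the jaw end of the spanner, 70 mm from its middle, 4 mm above its underside.
- spanner_ring (a point): Point in the ring end of the spanner, 70 mm from its middle, 4 mm above its underside.
- bottle: Small clear glass bottle with a blue screw cap, 44 mm in diameter and 100 mm high; body up to 56 mm, cap 32 mm in diameter from 78 to 100 mm. Stands on the base's deck between the pegs. Origin: centre of its underside; z up.
- tool_tray: Open aluminium tray, outside 125 (x) x 200 (y) x 40 mm high, walls and floor 5 mm, fixed. It holds a screwdriver along its +x side; the rest of it is free. Origin: centre of its underside; z up.
- bottle_tray: Second tray of the same make and size; holds two bottles standing at its -y end, the rest of it is free. Origin: centre of its underside; z up.
- screwdriver: Screwdriver with black handle, 160 mm long, 26 mm thick, lying in the tool tray along the tray's y, about 38 mm to the +x side. Origin: under its middle; x along its length.
- stock_bottle_1: Bottle like the one on the base, standing in the bottle tray. Origin: centre of its underside.
- stock_bottle_2: Another such bottle beside it in the bottle tray. Origin: centre of its underside.
- beaker: Steel beaker with side handle, 70 mm in diameter, 90 mm high, standing between robot and base; bystander. Origin: centre of its underside.
- reagent_bottle: Larger glass bottle with blue cap, 80 mm in diameter, 140 mm high, beyond the base on the left; bystander. Origin: centre of its underside.
- jar: Glass jar with white lid, 60 mm in diameter, 80 mm high, beyond the base on the right; bystander. Origin: centre of its underside.
Not all that is in view belongs to the job. There is more than one size of the spanner; the job needs the middle-sized.

How it is judged (in metres and radians):
On the way, in this order (a step that is already met when the one before it is completed fails the run):
1. the spanner lies in the tray with the screwdriver and the bottle stands in the tray with the other bottles (x of spanner_jaw in the frame of tool_tray between -0.06 and 0.06 m and y of spanner_jaw in the frame of tool_tray between -0.098 and 0.098 m and z of each of spanner_jaw, spanner_ring in the frame of tool_tray below 0.04 m and x of spanner_ring in the frame of tool_tray between -0.06 and 0.06 m and y of spanner_ring in the frame of tool_tray between -0.098 and 0.098 m and x of bottle in the frame of bottle_tray between -0.06 and 0.06 m and y of bottle in the frame of bottle_tray between -0.098 and 0.098 m and z of bottle in the frame of bottle_tray below 0.015 m and angle between bottle's own z axis and vertical below 0.15 rad), for 0.2 s.
2. the vessel sits on the base over both pegs, fully home (horizontal distance between vessel and base_seat below 0.005 m and z of vessel in the frame of base_seat below 0.003 m and angle between the y axis of vessel and the y axis of stirrer_base, either way round below 0.08 rad and angle between vessel's own z axis and vertical below 0.04 rad), for 0.2 s.
At the end, for the whole second after the job is handed in: The spanner lies wholly inside the tool tray, the bottle stands within 0.15 rad of upright on the floor of the bottle tray, and the vessel stands over both pegs: centre within 5 mm of the seat, underside within 3 mm of the deck, upright within 0.04 rad, in line within 0.08 rad; all at rest (all of step 1 and all of step 2 and linear speed of each of spanner, bottle, vessel below 0.02 m/s); the robot touches nothing.
It fails at once if the vessel is tipped more than 0.35 rad (angle between vessel's own z axis and vertical above 0.35 rad).
It fails at once if the vessel strikes or is pressed on the base with more than 60 N (contact force between vessel and stirrer_base above 60 N).
It fails at once if the vessel is dropped onto the base: it comes down over the pegs (underside within 30 mm of the deck) faster than 0.3 m/s (horizontal distance between vessel and base_seat below 0.03 m and z of vessel in the frame of base_seat below 0.03 m and linear speed of vessel above 0.3 m/s).
It fails at once if another bottle, the beaker or the jar is pushed more than 40 mm or knocked over (distance of any of stock_bottle_1, stock_bottle_2, beaker, reagent_bottle, jar from where it was at the start of the episode above 0.04 m or angle between any of stock_bottle_1, stock_bottle_2, beaker, reagent_bottle, jar's own z axis and vertical above 0.5 rad).
It fails at once if the screwdriver is moved more than 50 mm (distance of screwdriver from where it was at the start of the episode above 0.05 m).
It also fails if it takes over 72 s, if anything falls off the work surface, if the arm or the gripper's body presses on something with over 40 N, if the wrist force passes 120 N, or if a joint passes its speed limit or range.

## Robot

A 6-joint arm with a two-finger parallel gripper is mounted at the origin on the work surface. World frame = base frame: x ahead of the robot, y to its left, z up, the work surface at z = 0. Lengths are in mm, angles in rad, forces in N, time in s.
With the tool pointing down it reaches from about 325 to 775 mm from the base axis. Payload 5.5 kg.
Tool frame: the origin (TCP) lies at the very end of the fingers, on their centre line; the grasp point (between the pads) lies 19 mm behind it; z points along the fingers, y is the direction in which the jaws open and shut (so a half turn about z gives the same grasp; the last joint's range is limited). The gripper opens to 88 mm and grips with 3 to 60 N. Pads are 20 mm wide; open, the fingers measure 115 mm over their backs; the gripper's body (75 mm by 178 mm) begins 61 mm behind the grasp point.
Start: joints at [-1.256, 0.091, 1.231, -0, 1.82, -0.057], TCP at [217.976, -559.019, 222.631] pointing down, gripper open.
Joint ranges: [-2.87, 2.87], [-0.86, 2.18], [0.17, 2.46], [-1.51, 4.65], [0.06, 2.69], [-2.65, 2.65]. Speed limits (rad/s): [2.57, 2.57, 3.01, 3.14, 3.14, 3.14].

## Interface

Orientations are given as a unit quaternion [x, y, z, w].
In Python, from workcell import manip, eyes, models gives the robot as it stands.
- The arm moves only by the tool send_rows, never from a script. Its arguments are lists of equal length, an entry for each row: "xyz": the shift along the tool's x, y, z in cm, a list of three; "turn": the turn, a rotation vector about the tool's x, y, z in degrees, a list of three. A call has 1 to 8 rows; each row is the pose to reach, as a shift and turn from the pose commanded when the call began, along the tool's axes at that moment; what a row does not reach only later rows make up. A row lasts 1/12 s, in which the tool goes at most 41.7 mm and 7.16 degrees, less where a joint would pass 70% of its speed; a pose out of reach is approached as far as the arm can. A call with a gripper value outside its range is refused whole. "jaw" is the gripper's target within -1 to 1 (shut at 1, half-way at 0, fully open at -1), set as the call begins (left out, the last holds). The fingers move at their own pace and stop on an object; "squeeze" is the grip in N (left out, the last holds). Time passes only in rows, so rows that repeat a pose let the fingers close. It gives the time, the measured TCP pose, the force and the opening at its end, in the units of the state.
- manip.sense(): the state, without advancing time (a new reading comes with each control period).
- eyes.grab_frame(name): name is "scene" or "top" or "wrist"; returns a dict with "img" (384x512x3 uint8, red, green, blue), "fx", "fy", "cx", "cy" (pixels), "R" (3x3) and "t" (3): a world point X has camera coordinates R X + t; the wrist camera has in their place "tool_from_camera" (4x4, takes a point from camera to tool coordinates, whose origin is the TCP and whose axes are the flange's). Camera axes: x right, y down, z forward; pixel columns grow to the right and rows downward; lengths in mm; the calibration is good to about 2 mm. A picture is of the moment at which its call begins: read the wrist's pose just before it. There is no depth.
- manip.job_done(): hands the job in, once; it reports no verdict.
Trained networks look in the newest picture that a camera, given by its name, has taken for a name from the list of things; names that differ only in an ending like _2 or _b are one class to them, and where a whole thing is asked for, a point or a joint stands for the part that bears it (a point fixed in the world has none). Each returns a list of dicts, best first, with "conf" (0 to 1); they miss things now and then, are a little off and sometimes report something else, mostly with a low value. They report only what shows in the picture. A call takes as long as a camera call. They do not tell look-alikes from the thing itself.
- models.look_for(name, camera): "at" ([x, y, z] in mm, in the coordinates of the camera as it stood for that picture, good to about 4 mm: the middle of the surface that is visible of it).
The state is a dict: "time": time; "q": joint angles; "joint_vel": joint speeds; "tau": joint torques, N m; "eef_pos": TCP position; "tcp_rot": TCP orientation; "ft_force": force on the tool from outside, world axes, zero at the start; "ft_torque": the same for the moment, N m; "finger_gap": finger opening in mm.
Only numpy, scipy, OpenCV 4.12 (cv2) and the standard library are available. Lean on these libraries where they do the work, as an engineer would, in place of code of your own. Each camera call takes 0.05 s, during which the arm holds its last target.

## Working session

There is one attempt and no reset: what is moved stays moved. The work goes in short steps, Python scripts to look and compute and a tool call to move; the robot and the scene stay as the last step left them, time stands still between calls to the robot, and variables do not carry over. Pictures are saved under pics/ and viewed, and the job is handed in when it is done.

Besides the shell and the picture viewer there is one more tool, called as name(argument=value, ...) on one line, values as JSON. send_rows: Moves the arm, as the interface text tells. Its arguments: {"type":"object","properties":{"xyz":{"type":"array"},"turn":{"type":"array"},"jaw":{"type":"number"},"squeeze":{"type":"number"}},"required":["xyz","turn"]}

```bash
ls; mkdir -p pics
python3 - <<'E'
from workcell import manip, eyes, models
import cv2
s=manip.sense(); print(s)
for n in ("scene","top","wrist"):
    f=eyes.grab_frame(n); cv2.imwrite(f"pics/{n}0.png",f["img"][:,:,::-1])
    print(n,{k:v for k,v in f.items() if k!="img"})
E
```

```text
pics
{'time': 0.0, 'q': array([-1.25568937e+00,  9.18268745e-02,  1.23185369e+00, -3.79679257e-05,
        1.81979237e+00, -5.66897426e-02]), 'joint_vel': array([-0.00038644,  0.00085552, -0.00134547,  0.00026552, -0.00375373,
       -0.00063969]), 'tau': array([-1.46845246e-03, -4.46451044e+01, -4.06447506e+01,  6.97621470e-02,
        2.92604120e-02, -1.59703891e-04]), 'eef_pos': array([ 217.87604584, -558.73262396,  221.54420872]), 'tcp_rot': array([ 9.82771033e-01,  1.84824818e-01, -1.39385862e-04, -9.29931250e-04]), 'ft_force': array([-0.22666473, -0.7056202 , -0.40641502]), 'ft_torque': array([-0.03215853,  0.047276  ,  0.05094423]), 'finger_gap': 87.86652163790691}
scene {'fx': 469.7530365859778, 'fy': 469.7530365859778, 'cx': 246.70343435141226, 'cy': 187.3979277098034, 'R': array([[-0.13525358,  0.99074486, -0.01144915],
       [ 0.7433532 ,  0.09382695, -0.66228583],
       [-0.65508205, -0.09808729, -0.7491638 ]]), 't': array([  66.99083659, -282.43363598, 1961.55436869])}
top {'fx': 391.848971895312, 'fy': 391.848971895312, 'cx': 253.7128231901181, 'cy': 189.82412771209403, 'R': array([[-0.01687832, -0.99983406, -0.00685349],
       [-0.99484026,  0.01747905, -0.09993671],
       [ 0.10003992,  0.00513137, -0.99497019]]), 't': array([  42.73338946,  503.04441404, 1170.19663081])}
wrist {'fx': 286.1578976890256, 'fy': 286.1578976890256, 'cx': 259.73350497790125, 'cy': 195.93568815669016, 'tool_from_camera': array([[ 1.03231415e-03, -9.58587391e-01, -2.84796679e-01,
         7.80558061e+01],
       [ 9.99999416e-01,  8.98594911e-04,  6.00188858e-04,
         8.21881278e-01],
       [-3.19416625e-04, -2.84797132e-01,  9.58587759e-01,
        -1.61119415e+02],
       [ 0.00000000e+00,  0.00000000e+00,  0.00000000e+00,
         1.00000000e+00]])}
```

View pics/top0.png

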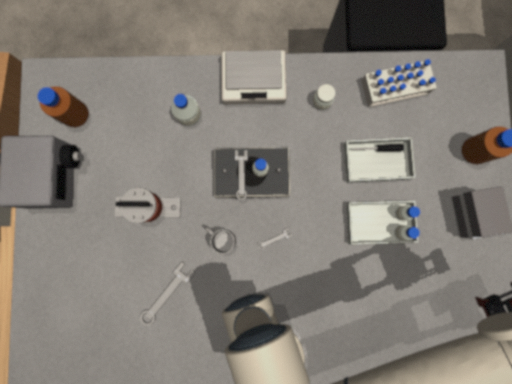

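View pics/scene0.png

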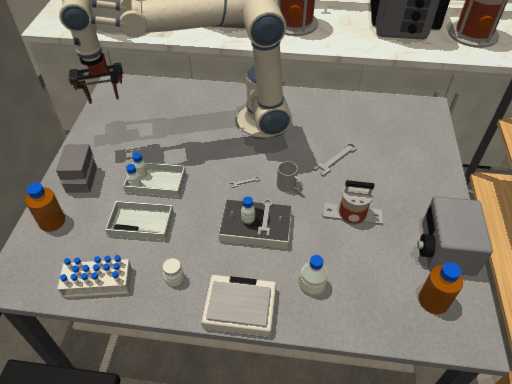

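```bash
cat > h.py <<'E'
from workcell import manip, eyes, models
import cv2, numpy as np
from scipy.spatial.transform import Rotation as Ro
def world(f,p,s=None):
    p=np.array(p,float)
    if 'R' in f: return f['R'].T@(p-f['t'])
    T=f['tool_from_camera']; q=T[:3,:3]@p+T[:3,3]
    return Ro.from_quat(s['tcp_rot']).apply(q)+s['eef_pos']
def cam(f,s=None):
    if 'R' in f: return f['R'].T, -f['R'].T@f['t']
    T=f['tool_from_camera']; A=Ro.from_quat(s['tcp_rot']).as_matrix()
    return A@T[:3,:3], A@T[:3,3]+s['eef_pos']
def px2w(f,u,v,z,s=None):
    M,c=cam(f,s); d=M@np.array([(u-f['cx'])/f['fx'],(v-f['cy'])/f['fy'],1]); return c+d*(z-c[2])/d[2]
def w2px(f,X,s=None):
    M,c=cam(f,s); p=M.T@(np.array(X,float)-c); return np.array([f['fx']*p[0]/p[2]+f['cx'],f['fy']*p[1]/p[2]+f['cy']])
def tomove(s,X):  # world tgt TCP -> cm tool shift
    return Ro.from_quat(s['tcp_rot']).inv().apply(np.array(X)-s['eef_pos'])/10
E
python3 - <<'E'
from h import *
np.set_printoptions(precision=1,suppress=True)
for n in ("top","scene"):
    f=eyes.grab_frame(n)
    for o in ["stirrer_base","vessel","vessel_handle","spanner","spanner_jaw","spanner_ring","bottle","tool_tray","bottle_tray","screwdriver","beaker","reagent_bottle","jar"]:
        for d in models.look_for(o,n)[:4]:
            w=world(f,d['at']); print(n,o,round(d['conf'],2),w,w2px(f,w))
print(manip.sense()['time'])
E
```

```text
top vessel 0.97 [457.7 345.2 112.4] [143.6 204.9]
top vessel 0.49 [736.1 227.8  91.1] [186.5 110.3]
top vessel_handle 0.78 [458.7 344.7 109.9] [144.  204.6]
top spanner 0.78 [196.3 297.5  13.9] [167.8 293.5]
top spanner 0.69 [558.8  71.5  57.4] [240.8 170.6]
top spanner 0.69 [358.2 -29.    6.3] [275.1 237.4]
top spanner_jaw 0.76 [201.5 302.   12.1] [166.5 291.7]
top spanner_jaw 0.65 [556.8  72.7  58. ] [240.4 171.2]
top spanner_jaw 0.44 [354.1 -33.4   6. ] [276.6 238.7]
top spanner_ring 0.83 [557.2  74.7  58.1] [239.7 171.1]
top spanner_ring 0.67 [358.7 -35.5   3.8] [277.2 237.2]
top bottle 0.65 [559.6   9.5 141.5] [261.9 165.4]
top tool_tray 0.69 [ 585.5 -352.1    2.1] [376.8 162.4]
top tool_tray 0.61 [ 629.  -376.4   26.7] [386.5 146.9]
top bottle_tray 0.77 [ 400.7 -331.4    2.9] [373.1 221.8]
top screwdriver 0.57 [ 631.  -374.8   26.3] [385.9 146.3]
top beaker 0.93 [354.3 128.1   4.7] [223.9 239.5]
top reagent_bottle 0.77 [739.3 226.5  89.8] [187.  109.3]
top jar 0.91 [ 774.9 -180.6   82.3] [324.3  95.9]
top jar 0.62 [561.1  70.5  60.7] [241.1 169.7]
scene stirrer_base 0.75 [592.8
[... 611 characters left out ...]
9 360.6  69.9] [354.7 204.9]
scene spanner_ring 0.91 [206.5 299.5  10.8] [334.9 159. ]
scene spanner_ring 0.66 [560.3  69.6  59.8] [264.8 218.1]
scene spanner_ring 0.61 [594.4  42.6  50. ] [255.4 227.4]
scene bottle 0.58 [583.   15.3 109.9] [247.3 212.4]
scene bottle 0.3 [591.1  47.   50.9] [256.8 226.6]
scene tool_tray 0.59 [ 579.9 -351.8    5. ] [141.8 220.1]
scene bottle_tray 0.9 [ 400.3 -330.9   12.8] [160.8 180.7]
scene screwdriver 0.49 [ 631.9 -376.8   28.7] [128.9 227.3]
scene beaker 0.72 [375.  126.7  59.4] [286.7 178.6]
scene reagent_bottle 0.93 [777.3 235.2  83.8] [313.4 277.4]
scene jar 0.76 [ 805.4 -181.2   67.9] [172.2 272.7]
scene jar 0.51 [591.2  44.   46.9] [255.9 227.2]
1.55
```

Run:
```python
from h import *
f=cv2.imread("pics/top0.png")
a=cv2.resize(f[135:210,200:300],None,fx=7,fy=7,interpolation=cv2.INTER_CUBIC); cv2.imwrite("pics/c1.png",a)
a=cv2.resize(f[175:230,100:190],None,fx=8,fy=8,interpolation=cv2.INTER_CUBIC); cv2.imwrite("pics/c2.png",a)
a=cv2.resize(f[130:250,335:430],None,fx=5,fy=5,interpolation=cv2.INTER_CUBIC); cv2.imwrite("pics/c3.png",a)
```

```text
(no output)
```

View pics/c1.png

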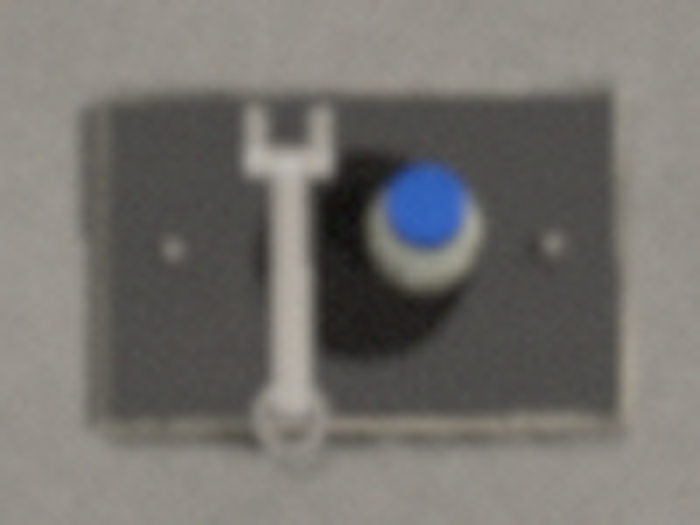

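View pics/c2.png

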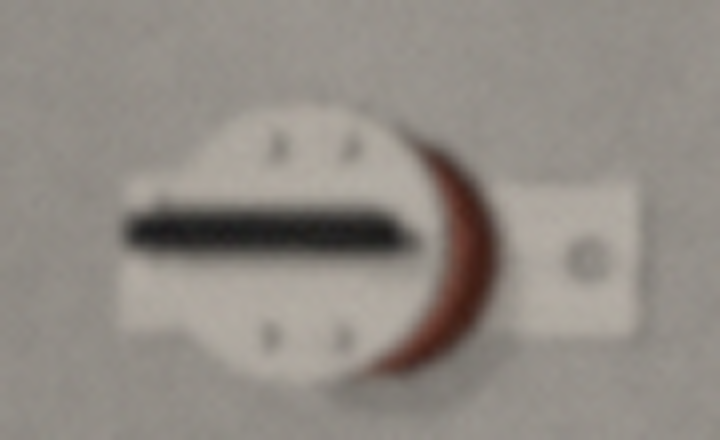

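View pics/c3.png

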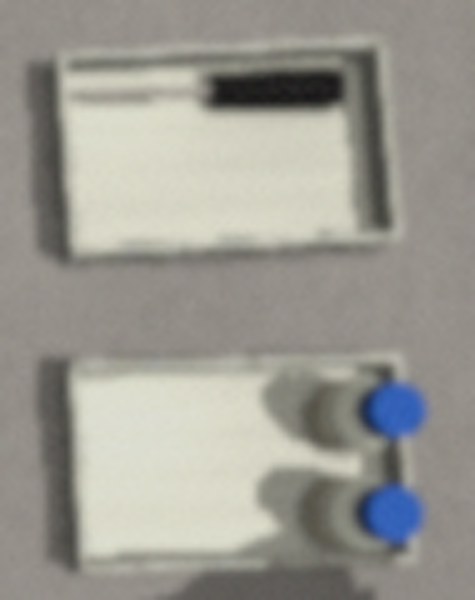

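Run:
```python
from h import *
np.set_printoptions(precision=1,suppress=True)
f=eyes.grab_frame("top")
def P(x0,y0,k,u,v,z,l): print(l,px2w(f,x0+(u+.5)/k-.5,y0+(v+.5)/k-.5,z))
for u,v,z,l in [(172,250,74,'pegL'),(553,244,74,'pegR'),(108,102,50,'d'),(613,95,50,'d'),(617,415,50,'d'),(105,415,50,'d'),(290,180,58,'sh'),(293,390,58,'sh'),(291,420,58,'ring'),(289,138,58,'jaw'),(428,206,150,'cap')]: P(200,135,7,u,v,z,l)
for u,v,z,l in [(125,230,164,'bar+'),(402,230,164,'bar-'),(590,262,10,'hole'),(300,240,112,'plate'),(637,185,10,'c'),(637,335,10,'c'),(120,185,10,'c'),(120,330,10,'c')]: P(100,175,8,u,v,z,l)
for u,v,z,l in [(57,55,40,'t'),(388,40,40,'t'),(403,235,40,'t'),(70,258,40,'t'),(393,410,105,'b1'),(391,514,105,'b2'),(75,360,40,'T'),(405,352,40,'T'),(417,558,40,'T'),(85,568,40,'T'),(210,90,20,'h'),(345,90,20,'h'),(75,97,10,'tip')]: P(335,130,5,u,v,z,l)
```

```text
pegL [558.1 119.8  74. ]
pegR [557.8 -40.3  74. ]
d [626.8 148.8  50. ]
d [625.9 -69.1  50. ]
d [487.4 -67.3  50. ]
d [491.2 151.   50. ]
sh [589.9  70.4  58. ]
sh [499.7  70.4  58. ]
ring [486.9  71.4  58. ]
jaw [608.1  70.6  58. ]
cap [562.2  13.  150. ]
bar+ [459.8 406.9 164. ]
bar- [458.2 313.5 164. ]
hole [455.5 282.7  10. ]
plate [459.  363.7 112. ]
c [484.9 264.7  10. ]
c [427.1 264.6  10. ]
c [488.4 464.7  10. ]
c [432.4 463.7  10. ]
t [ 648.  -249.7   40. ]
t [ 653.6 -451.4   40. ]
t [ 533.7 -453.5   40. ]
t [ 523.3 -252.5   40. ]
b1 [ 426.  -415.5  105. ]
b2 [ 367.7 -411.   105. ]
T [ 461.7 -253.    40. ]
T [ 463.1 -450.6   40. ]
T [ 340.6 -450.6   40. ]
T [ 337.9 -253.8   40. ]
h [ 628.7 -348.    20. ]
h [ 627.2 -431.2   20. ]
tip [ 627.9 -266.9   10. ]
```

send_rows(xyz=[[52.8,-40.8,0],[52.8,-40.8,0],[52.8,-40.8,0],[52.8,-40.8,0],[52.8,-40.8,0],[52.8,-40.8,0],[52.8,-40.8,0],[52.8,-40.8,0]], turn=[[0,0,-68.7],[0,0,-68.7],[0,0,-68.7],[0,0,-68.7],[0,0,-68.7],[0,0,-68.7],[0,0,-68.7],[0,0,-68.7]], jaw=-1, squeeze=30)

```text
time: 2.27
eef_pos: [390.2, -271.5, 222.9]
tcp_rot: [0.772, 0.636, 0.0, 0.0]
ft_force: [0.5, 0.2, -1.4]
finger_gap: 88.1
```

```bash
cat >> h.py <<'E'
def go(X,yaw):
    s=manip.sense(); R0=Ro.from_quat(s['tcp_rot'])
    a=np.radians(yaw); R1=Ro.from_matrix(np.array([[np.cos(a),np.sin(a),0],[np.sin(a),-np.cos(a),0],[0,0,-1]]))
    d=R0.inv().apply(np.array(X)-s['eef_pos'])/10; t=np.degrees((R0.inv()*R1).as_rotvec())
    print(round(s['time'],2),'xyz',d.round(2),'turn',t.round(2),'F',s['ft_force'].round(1),'gap',round(s['finger_gap'],1))
E
python3 -c "
from h import *
go([562,13,222],90)"
```

```text
2.27 xyz [31.21 11.4   0.09] turn [  0.05   0.03 -11.07] F [ 0.5  0.2 -1.4] gap 88.1
```

send_rows(xyz=[[31.2,11.4,0],[31.2,11.4,0],[31.2,11.4,0],[31.2,11.4,0],[31.2,11.4,0],[31.2,11.4,0],[31.2,11.4,0],[31.2,11.4,0]], turn=[[0,0,-11],[0,0,-11],[0,0,-11],[0,0,-11],[0,0,-11],[0,0,-11],[0,0,-11],[0,0,-11]])

```text
time: 2.93
eef_pos: [563.9, 12.2, 222.8]
tcp_rot: [0.709, 0.705, 0.0, 0.0]
ft_force: [0.6, -1.0, -0.5]
finger_gap: 87.9
```

send_rows(xyz=[[0,0,0],[0,0,0],[0,0,0]], turn=[[0,0,0],[0,0,0],[0,0,0]])

```text
time: 3.18
eef_pos: [563.0, 9.9, 222.5]
tcp_rot: [0.709, 0.705, -0.0, 0.0]
ft_force: [-0.1, -0.6, -0.3]
finger_gap: 87.8
```

Run:
```python
from h import *
np.set_printoptions(precision=1,suppress=True)
go([562,13,222],90)
s=manip.sense(); print(s['eef_pos'])
f=eyes.grab_frame("wrist"); cv2.imwrite("pics/w1.png",f["img"][:,:,::-1])
for o in ["bottle","spanner"]:
    for d in models.look_for(o,"wrist")[:2]:
        w=world(f,d['at'],s); print(o,d['conf'],w,w2px(f,w,s))
print(w2px(f,[562,13,150],s),w2px(f,[558,120,76],s),w2px(f,[558,-40,76],s))
```

```text
3.18 xyz [ 0.3 -0.1  0.1] turn [-0.   0.  -0.4] F [-0.1 -0.6 -0.3] gap 87.8
[563.    9.9 222.5]
bottle 0.89 [563.3  24.1 143.3] [259.7 186.7]
spanner 0.57 [554.2  69.2  56.7] [251.4 127.7]
[258.3 201.3] [254.   76.6] [255.5 225.5]
```

View pics/w1.png

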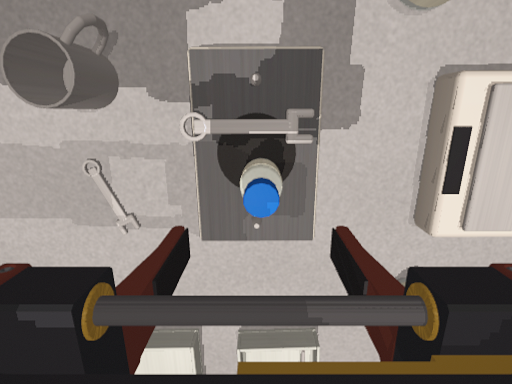

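Run:
```python
from h import *
np.set_printoptions(precision=1,suppress=True)
f=eyes.grab_frame("wrist");s=manip.sense()
print(px2w(f,262,198,150,s),px2w(f,255.5,77,76,s),px2w(f,257,226,76,s),px2w(f,194,126,58,s),px2w(f,302,126,58,s))
go([564,15,120],90)
```

```text
[565.1  14.6 150. ] [559.8 118.6  76. ] [559.6 -41.9  76. ] [490.8  70.6  58. ] [610.5  69.6  58. ]
3.38 xyz [ 0.6  0.1 10.3] turn [ 0.1  0.  -0.5] F [-0.3  1.   1.1] gap 88.0
```

send_rows(xyz=[[0.6,0.1,3],[0.6,0.1,6],[0.6,0.1,9],[0.6,0.1,10.3],[0.6,0.1,10.3],[0.6,0.1,10.3]], turn=[[0,0,-0.5],[0,0,-0.5],[0,0,-0.5],[0,0,-0.5],[0,0,-0.5],[0,0,-0.5]])

```text
time: 3.88
eef_pos: [563.9, 15.4, 120.1]
tcp_rot: [0.707, 0.707, -0.0, -0.0]
ft_force: [-0.6, 0.4, 0.2]
finger_gap: 88.0
```

send_rows(xyz=[[0,0,0],[0,0,0],[0,0,0],[0,0,0],[0,0,0],[0,0,0],[0,0,0]], turn=[[0,0,0],[0,0,0],[0,0,0],[0,0,0],[0,0,0],[0,0,0],[0,0,0]], jaw=1, squeeze=25)

```text
time: 4.47
eef_pos: [564.2, 16.0, 119.8]
tcp_rot: [0.706, 0.708, 0.0, 0.0]
ft_force: [-0.8, -0.1, -0.0]
finger_gap: 44.6
```

send_rows(xyz=[[0,0,0],[0,0,0],[0,0,0]], turn=[[0,0,0],[0,0,0],[0,0,0]])

```text
time: 4.72
eef_pos: [564.1, 16.0, 119.6]
tcp_rot: [0.706, 0.708, -0.0, -0.0]
ft_force: [-0.5, -0.9, -0.4]
finger_gap: 31.4
```

send_rows(xyz=[[0,0,-3],[0,0,-7],[-2,-1,-10],[-5,-2.5,-10],[-8.5,-4,-10],[-12,-6,-10],[-15.5,-7.5,-10],[-19,-9.5,-10]], turn=[[0,0,0],[0,0,0],[0,0,0],[0,0,0],[0,0,0],[0,0,0],[0,0,0],[0,0,0]])

```text
time: 5.38
eef_pos: [468.6, -175.4, 219.2]
tcp_rot: [0.706, 0.708, -0.0, -0.0]
ft_force: [1.0, -0.3, -1.1]
finger_gap: 31.5
```

send_rows(xyz=[[-3.5,-1.8,0],[-7,-3.5,0],[-10,-5.2,0],[-12.5,-6.4,0],[-13.6,-6.9,0],[-13.6,-6.9,0],[-13.6,-6.9,0]], turn=[[0,0,0],[0,0,0],[0,0,0],[0,0,0],[0,0,0],[0,0,0],[0,0,0]])

```text
time: 5.97
eef_pos: [400.7, -310.1, 219.2]
tcp_rot: [0.707, 0.707, 0.0, -0.001]
ft_force: [0.8, 0.5, -1.9]
finger_gap: 31.8
```

Run:
```python
from h import *
go([400,-310,77],90)
f=eyes.grab_frame("wrist"); a=f["img"][:,:,::-1]
g=eyes.grab_frame("top"); b=g["img"][:,:,::-1]
g=eyes.grab_frame("scene"); c=g["img"][:,:,::-1]
cv2.imwrite("pics/w2.png",np.vstack([cv2.resize(a,(400,300)),cv2.resize(np.ascontiguousarray(c[80:280,60:330]),(400,296))]))
cv2.imwrite("pics/t2.png",cv2.resize(np.ascontiguousarray(b[130:260,320:440]),None,fx=4,fy=4))
```

```text
5.97 xyz [-1.000e-02 -7.000e-02  1.422e+01] turn [-0.01 -0.07  0.04] F [ 0.8  0.5 -1.9] gap 31.8
```

View pics/w2.png

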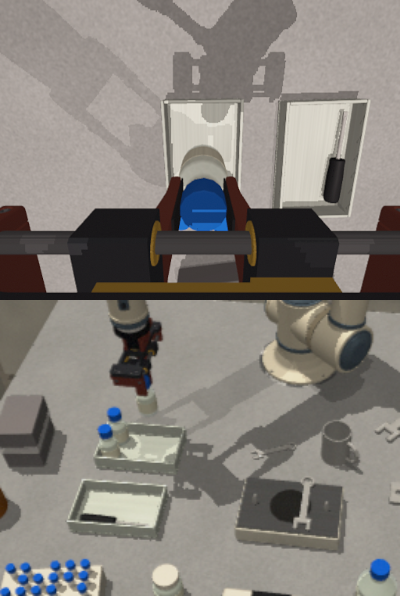

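send_rows(xyz=[[0,0,3],[0,0,6.5],[0,0,9.5],[0,0,12],[0,0,13.5],[0,0,14.2],[0,0,14.5],[0,0,14.5]], turn=[[0,0,0],[0,0,0],[0,0,0],[0,0,0],[0,0,0],[0,0,0],[0,0,0],[0,0,0]])

```text
time: 6.78
eef_pos: [401.4, -309.8, 75.2]
tcp_rot: [0.706, 0.708, 0.0, 0.0]
ft_force: [-1.0, -0.2, -2.0]
finger_gap: 31.6
```

send_rows(xyz=[[0,0,0]], turn=[[0,0,0]])

```text
time: 6.87
eef_pos: [401.5, -310.3, 75.8]
tcp_rot: [0.706, 0.708, 0.0, 0.001]
ft_force: [0.6, -1.3, -1.9]
finger_gap: 31.5
```

send_rows(xyz=[[0,0,0.1],[0,0,0.2],[0,0,0.2]], turn=[[0,0,0],[0,0,0],[0,0,0]])

```text
time: 7.12
eef_pos: [401.4, -310.7, 74.2]
tcp_rot: [0.706, 0.708, 0.0, 0.001]
ft_force: [-0.7, 0.2, 4.4]
finger_gap: 31.8
```

Contact with the floor; release.

send_rows(xyz=[[0,0,0],[0,0,0],[0,0,0],[0,0,0],[0,0,0],[0,0,0]], turn=[[0,0,0],[0,0,0],[0,0,0],[0,0,0],[0,0,0],[0,0,0]], jaw=-0.3)

```text
time: 7.62
eef_pos: [400.6, -310.3, 72.5]
tcp_rot: [0.707, 0.708, -0.0, -0.0]
ft_force: [-0.9, -0.9, -0.2]
finger_gap: 56.8
```

send_rows(xyz=[[0,0,-2],[0,0,-5],[0,0,-9],[0,0,-13],[0,0,-15],[0,0,-15]], turn=[[0,0,0],[0,0,0],[0,0,0],[0,0,0],[0,0,0],[0,0,0]], jaw=0)

```text
time: 8.12
eef_pos: [402.1, -311.5, 229.3]
tcp_rot: [0.706, 0.708, 0.0, 0.005]
ft_force: [-1.1, -0.5, 1.6]
finger_gap: 44.3
```

Run:
```python
from h import *
go([549,70,200],0)
f=eyes.grab_frame("wrist"); a=f["img"][:,:,::-1]
cv2.imwrite("pics/w3.png",a)
```

```text
8.12 xyz [38.14 14.74  2.78] turn [ 6.40e-01 -4.00e-02  9.01e+01] F [-1.1 -0.5  1.6] gap 44.3
```

View pics/w3.png

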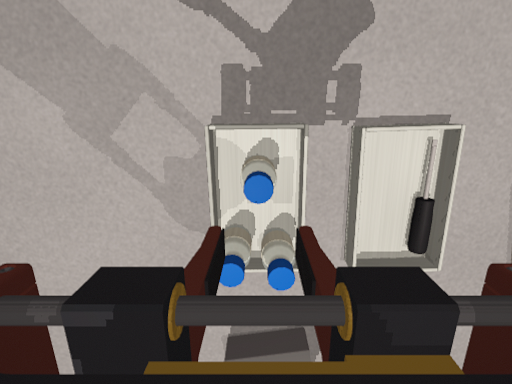

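send_rows(xyz=[[4,1.5,0],[8,3,0],[12,4.5,0],[16,6,0],[20,7.5,0],[24,9,0],[28,10.5,0],[31,12,0]], turn=[[0.6,0,7],[0.6,0,14],[0.6,0,21],[0.6,0,28],[0.6,0,35],[0.6,0,42],[0.6,0,49],[0.6,0,56]])

```text
time: 8.83
eef_pos: [504.9, -33.8, 220.3]
tcp_rot: [0.941, 0.337, -0.005, -0.004]
ft_force: [0.9, 0.0, -0.6]
finger_gap: 44.2
```

Run:
```python
from h import *
go([549,70,200],0)
```

```text
8.83 xyz [10.01 -5.2   2.03] turn [-0.5   0.59 39.42] F [ 0.9  0.  -0.6] gap 44.2
```

send_rows(xyz=[[2.5,-1.8,0.5],[4.5,-3.2,1],[6.2,-4.4,2],[6.2,-4.4,2],[6.2,-4.4,2],[6.2,-4.4,2],[6.2,-4.4,2]], turn=[[0,0,7],[0,0,14],[0,0,21],[0,0,28],[0,0,34],[0,0,34],[0,0,34]])

```text
time: 9.42
eef_pos: [524.2, 37.9, 200.9]
tcp_rot: [0.999, 0.052, -0.006, -0.002]
ft_force: [0.3, 0.8, -0.2]
finger_gap: 44.1
```

Run:
```python
from h import *
np.set_printoptions(precision=1,suppress=True)
s=manip.sense();f=eyes.grab_frame("wrist"); a=f["img"][:,:,::-1]
go([549,70,100],0)
for X in ([549,70,58],[559,119,76],[559,-41,76]): print(w2px(f,X,s))
cv2.imwrite("pics/w4.png",a)
```

```text
9.47 xyz [ 2.9 -2.9 10.1] turn [-0.3  0.6  5.9] F [0.9 0.1 0.6] gap 44.0
[232.  158.5]
[181.7 146.5]
[341.  163.2]
```

View pics/w4.png

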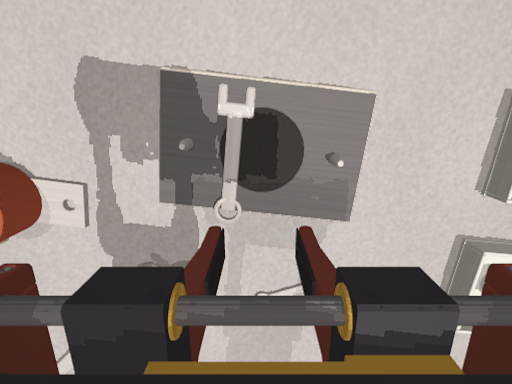

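send_rows(xyz=[[2.9,-2.9,3],[2.9,-2.9,6],[2.9,-2.9,9],[2.9,-2.9,10.1],[2.9,-2.9,10.1],[2.9,-2.9,10.1]], turn=[[-0.3,0.6,5.9],[-0.3,0.6,5.9],[-0.3,0.6,5.9],[-0.3,0.6,5.9],[-0.3,0.6,5.9],[-0.3,0.6,5.9]])

```text
time: 9.97
eef_pos: [549.6, 69.6, 102.1]
tcp_rot: [1.0, -0.001, 0.001, 0.0]
ft_force: [0.3, -0.8, 0.2]
finger_gap: 44.2
```

Run:
```python
from h import *
np.set_printoptions(precision=1,suppress=True)
s=manip.sense();f=eyes.grab_frame("wrist"); a=f["img"][:,:,::-1]
go([549,70,52],0)
cv2.imwrite("pics/w5.png",a)
```

```text
10.02 xyz [-0.2 -0.   5.2] turn [ 0.  -0.2 -0.2] F [0.7 0.3 1.2] gap 43.7
```

View pics/w5.png

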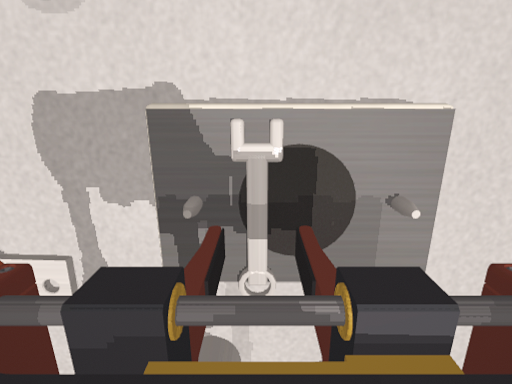

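send_rows(xyz=[[0,0,2],[0,0,4],[0,0,4.8],[0,0,5.2],[0,0,5.2]], turn=[[0,0,0],[0,0,0],[0,0,0],[0,0,0],[0,0,0]])

```text
time: 10.43
eef_pos: [550.5, 69.8, 51.2]
tcp_rot: [1.0, -0.002, 0.002, 0.0]
ft_force: [-0.4, -0.4, 0.3]
finger_gap: 44.0
```

send_rows(xyz=[[0,0,0],[0,0,0],[0,0,0],[0,0,0],[0,0,0],[0,0,0],[0,0,0]], turn=[[0,0,0],[0,0,0],[0,0,0],[0,0,0],[0,0,0],[0,0,0],[0,0,0]], jaw=1, squeeze=40)

```text
time: 11.02
eef_pos: [550.2, 70.1, 50.4]
tcp_rot: [1.0, -0.001, 0.001, 0.0]
ft_force: [-0.6, 0.0, 3.5]
finger_gap: 15.5
```

send_rows(xyz=[[0,0,-1],[0,0,-3],[0,0,-6],[0,0,-10],[0,0,-14],[0,0,-15]], turn=[[0,0,0],[0,0,0],[0,0,0],[0,0,0],[0,0,0],[0,0,0]])

```text
time: 11.52
eef_pos: [551.2, 70.1, 207.7]
tcp_rot: [1.0, -0.001, 0.006, -0.0]
ft_force: [-0.1, -0.9, -0.0]
finger_gap: 15.9
```

Run:
```python
from h import *
np.set_printoptions(precision=1,suppress=True)
f=eyes.grab_frame("wrist"); a=f["img"][:,:,::-1]
cv2.imwrite("pics/w6.png",a)
s=dict(eef_pos=np.array([402.1,-311.5,229.3]),tcp_rot=np.array([.706,.708,0,.005]))
for u,v in [(352,127),(463,125),(441,270),(346,270),(207,125),(308,125)]: print(px2w(f,u,v,40,s))
go([568,-352,200],90)
```

```text
[ 514.3 -252.4   40. ]
[ 647.  -249.6   40. ]
[ 657.9 -446.2   40. ]
[ 525.  -446.1   40. ]
[ 341.6 -250.7   40. ]
[ 461.6 -250.3   40. ]
11.57 xyz [ 1.8 42.2  0.7] turn [  0.5  -0.6 -90.2] F [-0.3  0.4  0.3] gap 15.5
```

View pics/w6.png

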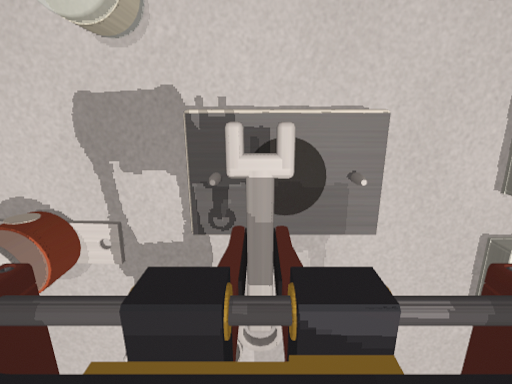

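send_rows(xyz=[[0.1,3,0],[0.3,6.5,0],[0.5,10,0],[0.7,13.5,0],[0.9,17,0],[1,20.5,0],[1.2,24,0],[1.4,27.5,0]], turn=[[0,0,-7],[0,0,-14],[0,0,-21],[0,0,-28],[0,0,-35],[0,0,-42],[0,0,-49],[0,0,-56]])

```text
time: 12.23
eef_pos: [561.9, -206.5, 197.6]
tcp_rot: [0.882, 0.471, -0.0, -0.001]
ft_force: [0.3, 1.1, -0.9]
finger_gap: 15.7
```

```bash
python3 -c "
from h import *
go([570,-352,200],93)"
```

```text
12.23 xyz [-11.64   8.77  -0.25] turn [-1.000e-01 -2.000e-02 -3.682e+01] F [ 0.3  1.1 -0.9] gap 15.7
```

send_rows(xyz=[[-3,2.2,0],[-6,4.4,0],[-9,6.6,0],[-11,8.2,0],[-11.6,8.8,0],[-11.6,8.8,0],[-11.6,8.8,0]], turn=[[0,0,-7],[0,0,-14],[0,0,-21],[0,0,-28],[0,0,-35],[0,0,-36.8],[0,0,-36.8]])

```text
time: 12.82
eef_pos: [569.6, -351.1, 196.8]
tcp_rot: [0.691, 0.723, 0.0, -0.002]
ft_force: [-0.1, 0.2, -0.7]
finger_gap: 16.0
```

Run:
```python
from h import *
np.set_printoptions(precision=1,suppress=True)
s=manip.sense();f=eyes.grab_frame("wrist"); a=f["img"][:,:,::-1]
cv2.imwrite("pics/w7.png",a)
go([570,-352,100],93)
```

```text
12.87 xyz [-0.2  0.   9.8] turn [-0.1 -0.1 -0.5] F [-0.3  0.7 -1.2] gap 15.8
```

View pics/w7.png

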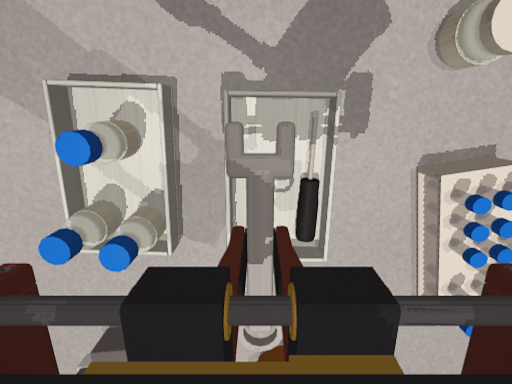

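send_rows(xyz=[[-0.2,0,3],[-0.2,0,6.5],[-0.2,0,10],[-0.2,0,13.5],[-0.2,0,16.5],[-0.2,0,17.8],[-0.2,0,17.8],[-0.2,0,17.8]], turn=[[0,0,0],[0,0,0],[0,0,0],[0,0,0],[0,0,0],[0,0,0],[0,0,0],[0,0,0]])

```text
time: 13.53
eef_pos: [570.8, -351.9, 22.0]
tcp_rot: [0.691, 0.723, 0.0, 0.0]
ft_force: [0.3, 0.7, -0.9]
finger_gap: 15.2
```

Run:
```python
from h import *
f=eyes.grab_frame("wrist"); a=f["img"][:,:,::-1]
cv2.imwrite("pics/w8.png",a)
go([570,-352,7],93)
```

```text
13.58 xyz [ 0.09 -0.18  1.71] turn [ 0.21  0.12 -0.37] F [ 0.7 -0.8 -0.4] gap 15.1
```

View pics/w8.png

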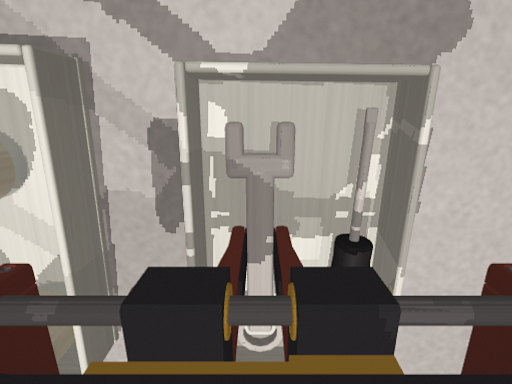

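send_rows(xyz=[[0,0,0.5],[0,0,1.0],[0,0,1.4],[0,0,1.6],[0,0,1.6]], turn=[[0,0,0],[0,0,0],[0,0,0],[0,0,0],[0,0,0]])

```text
time: 14.0
eef_pos: [570.8, -352.4, 5.7]
tcp_rot: [0.691, 0.723, 0.0, 0.001]
ft_force: [-0.2, 0.2, -1.9]
finger_gap: 15.3
```

Within about 1 mm of the floor. Release with a small opening.

send_rows(xyz=[[0,0,0],[0,0,0],[0,0,0],[0,0,0],[0,0,0]], turn=[[0,0,0],[0,0,0],[0,0,0],[0,0,0],[0,0,0]], jaw=0.3)

```text
time: 14.42
eef_pos: [571.0, -352.5, 6.2]
tcp_rot: [0.691, 0.723, 0.0, 0.001]
ft_force: [0.1, 0.8, 0.0]
finger_gap: 30.7
```

send_rows(xyz=[[0,0,-2],[0,0,-5],[0,0,-9],[0,0,-13],[0,0,-17],[0,0,-20],[0,0,-22]], turn=[[0,0,0],[0,0,0],[0,0,0],[0,0,0],[0,0,0],[0,0,0],[0,0,0]])

```text
time: 15.0
eef_pos: [571.1, -352.8, 231.3]
tcp_rot: [0.691, 0.723, 0.001, 0.004]
ft_force: [0.0, 0.5, 0.1]
finger_gap: 31.0
```

Run:
```python
from h import *
f=eyes.grab_frame("wrist"); a=f["img"][:,:,::-1]
cv2.imwrite("pics/w9.png",a)
go([458,362,260],90)
```

```text
15.05 xyz [71.94 -8.04 -3.1 ] turn [0.6  0.39 2.64] F [-1.   0.1  1.8] gap 30.9
```

View pics/w9.png

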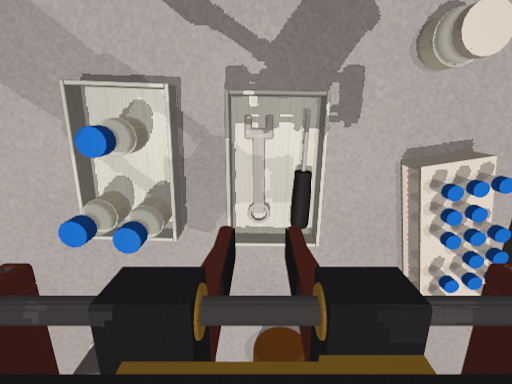

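send_rows(xyz=[[4,-0.4,0],[8,-0.8,-1],[12,-1.3,-2],[16,-1.7,-3],[20,-2.2,-3],[24,-2.6,-3],[28,-3.1,-3],[32,-3.5,-3]], turn=[[0.3,0.2,2.6],[0.6,0.4,2.6],[0.6,0.4,2.6],[0.6,0.4,2.6],[0.6,0.4,2.6],[0.6,0.4,2.6],[0.6,0.4,2.6],[0.6,0.4,2.6]], jaw=-0.3)

```text
time: 15.72
eef_pos: [520.0, -32.6, 255.2]
tcp_rot: [0.707, 0.707, -0.001, -0.005]
ft_force: [0.6, 0.4, -0.3]
finger_gap: 57.1
```

send_rows(xyz=[[4,-0.7,0],[8,-1.4,0],[12,-2.1,0],[16,-2.8,0],[20,-3.3,0],[24,-3.8,0],[28,-4.3,0],[32,-4.8,0]], turn=[[0,0,0],[0,0,0],[0,0,0],[0,0,0],[0,0,0],[0,0,0],[0,0,0],[0,0,0]])

```text
time: 16.38
eef_pos: [471.8, 287.6, 257.6]
tcp_rot: [0.707, 0.707, -0.001, -0.005]
ft_force: [0.1, -0.2, 0.7]
finger_gap: 56.8
```

```bash
python3 -c "
from h import *
go([458,362,260],90)"
```

```text
16.38 xyz [ 7.45 -1.38 -0.18] turn [-0.53 -0.35  0.03] F [ 0.1 -0.2  0.7] gap 56.8
```

send_rows(xyz=[[3.5,-0.7,0],[6,-1.2,0],[7,-1.4,0],[7.2,-1.4,0],[7.2,-1.4,0],[7.2,-1.4,0]], turn=[[-0.5,-0.3,0],[-0.5,-0.3,0],[-0.5,-0.3,0],[-0.5,-0.3,0],[-0.5,-0.3,0],[-0.5,-0.3,0]])

```text
time: 16.88
eef_pos: [459.1, 356.4, 258.7]
tcp_rot: [0.707, 0.707, 0.0, -0.0]
ft_force: [0.2, -0.2, 0.2]
finger_gap: 56.9
```

Run:
```python
from h import *
np.set_printoptions(precision=2,suppress=True)
s=manip.sense();f=eyes.grab_frame("wrist"); a=f["img"][:,:,::-1]
cv2.imwrite("pics/w10.png",a); cv2.imwrite("pics/w10c.png",cv2.resize(np.ascontiguousarray(a[0:300,130:390]),None,fx=2.4,fy=2,interpolation=cv2.INTER_CUBIC)); 
np.save("s10.npy",np.r_[s['eef_pos'],s['tcp_rot']]); print(s['eef_pos'],s['tcp_rot'])
go([458,362,136],90)
for X in ([458,407,164],[458,317,164],[458,442,10],[458,282,10]): print(w2px(f,X,s))
```

```text
[459.14 356.42 258.65] [ 0.71  0.71  0.   -0.  ]
16.93 xyz [ 0.57 -0.12 12.29] turn [-0.   -0.04 -0.07] F [-0.  -0.  -0.3] gap 57.2
[258.21 142.55]
[258.32 236.13]
[258.8  104.68]
[258.86 214.87]
```

View pics/w10.png

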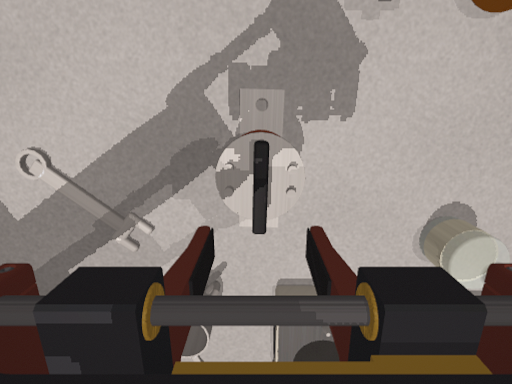

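Run:
```python
from h import *
np.set_printoptions(precision=1,suppress=True)
f=eyes.grab_frame("wrist"); v=np.load("s10.npy"); s=dict(eef_pos=v[:3],tcp_rot=v[3:])
for u,w,z in [(261,141,164),(259.6,233.5,164),(261.7,103.5,10)]: print(px2w(f,u,w,z,s))
img=f["img"].astype(int)
for r in (150,165,180,195,210,225):
    c=np.where(img[r,235:285].sum(1)<120)[0]+235; print(r,c.min(),c.max(),c.mean(),px2w(f,c.mean(),r,164,s))
go([460,363,136],89)
```

```text
[460.5 408.4 164. ]
[459.2 319.8 164. ]
[462.  443.5  10. ]
150 254 268 261.0 [460.5 400.4 164. ]
165 254 267 260.5 [460. 387. 164.]
180 254 267 260.5 [460.1 373.  164. ]
195 254 266 261.6666666666667 [461.2 358.7 164. ]
210 253 265 260.6666666666667 [460.2 343.9 164. ]
225 253 265 260.6666666666667 [460.3 328.7 164. ]
16.98 xyz [ 0.7  0.1 12.3] turn [ 0.  -0.1  0.9] F [-0.3  0.5  1. ] gap 56.9
```

send_rows(xyz=[[0.7,0.1,2],[0.7,0.1,5],[0.7,0.1,8],[0.7,0.1,10.5],[0.7,0.1,11.8],[0.7,0.1,12.3],[0.7,0.1,12.3]], turn=[[0,0,0.9],[0,0,0.9],[0,0,0.9],[0,0,0.9],[0,0,0.9],[0,0,0.9],[0,0,0.9]])

```text
time: 17.57
eef_pos: [459.6, 363.9, 135.1]
tcp_rot: [0.713, 0.701, -0.0, -0.001]
ft_force: [0.2, 0.3, 0.4]
finger_gap: 56.9
```

send_rows(xyz=[[0,0,0],[0,0,0],[0,0,0],[0,0,0],[0,0,0],[0,0,0],[0,0,0],[0,0,0]], turn=[[0,0,0],[0,0,0],[0,0,0],[0,0,0],[0,0,0],[0,0,0],[0,0,0],[0,0,0]], jaw=1, squeeze=50)

```text
time: 18.23
eef_pos: [459.5, 364.9, 135.9]
tcp_rot: [0.712, 0.702, 0.0, -0.001]
ft_force: [0.2, -0.1, 1.2]
finger_gap: 13.6
```

send_rows(xyz=[[0,0,0],[0,0,0]], turn=[[0,0,0],[0,0,0]])

```text
time: 18.4
eef_pos: [459.5, 364.8, 136.0]
tcp_rot: [0.712, 0.702, 0.0, -0.001]
ft_force: [-0.7, -0.2, 1.0]
finger_gap: 13.5
```

Run:
```python
from h import *
np.set_printoptions(precision=2,suppress=True)
s=manip.sense();f=eyes.grab_frame("wrist"); a=f["img"][:,:,::-1]
print(s['eef_pos'],s['tcp_rot'])
cv2.imwrite("pics/w11.png",a)
go([460,364,220],90)
```

```text
[459.54 364.84 135.95] [ 0.71  0.7   0.   -0.  ]
18.45 xyz [-0.08  0.05 -8.41] turn [-0.02 -0.07 -0.86] F [-0.2  0.3  1.5] gap 13.5
```

View pics/w11.png

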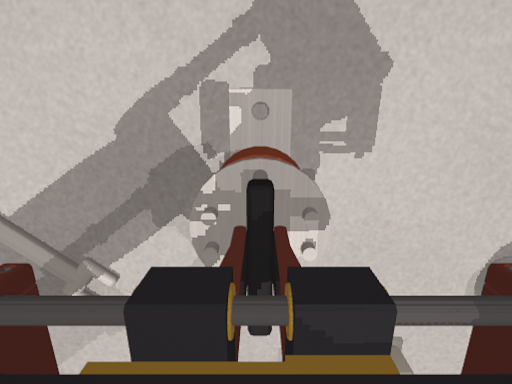

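Run:
```python
from h import *
np.set_printoptions(precision=2,suppress=True)
s=manip.sense();f=eyes.grab_frame("wrist"); a=f["img"]
c=cv2.resize(np.ascontiguousarray(a[80:200,190:330,::-1]),None,fx=5,fy=5,interpolation=cv2.INTER_CUBIC); cv2.imwrite("pics/c11.png",c)
h=px2w(f,260.3,110,10,s); print(h, (h-s['eef_pos']))
print(px2w(f,260,181,164,s)-s['eef_pos'], px2w(f,230.5,92,10,s)-s['eef_pos'],px2w(f,292,92,10,s)-s['eef_pos'])
```

```text
[461.38 443.17  10.  ] [   1.86   78.31 -125.91]
[ 1.04 45.2  28.09] [ -26.08   94.99 -125.91] [  32.02   94.17 -125.91]
```

View pics/c11.png

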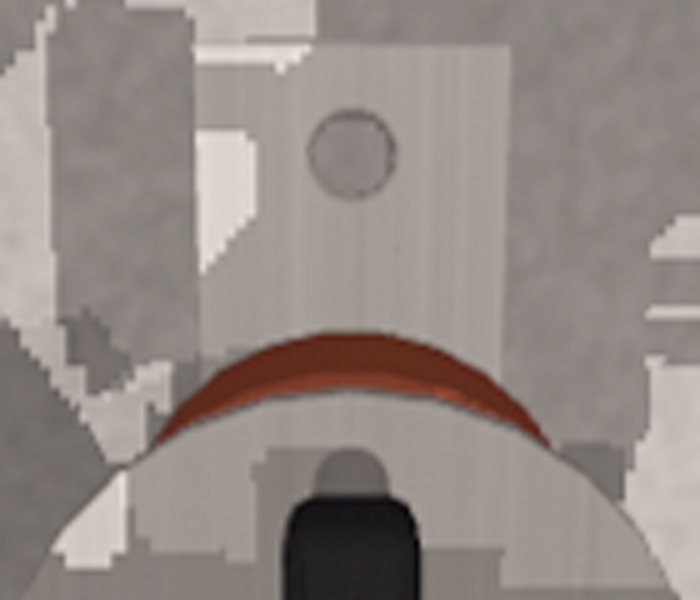

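send_rows(xyz=[[0,0,-1],[0,0,-2.5],[0,0,-4.5],[0,0,-7],[0,0,-9.5],[0,0,-11],[0,0,-11],[0,0,-11]], turn=[[0,0,0],[0,0,0],[0,0,0],[0,0,0],[0,0,0],[0,0,0],[0,0,0],[0,0,0]])

```text
time: 19.17
eef_pos: [459.7, 364.7, 245.5]
tcp_rot: [0.712, 0.702, 0.0, -0.0]
ft_force: [-0.4, 0.9, -7.1]
finger_gap: 13.4
```

send_rows(xyz=[[-1,0.3,0],[-3,1,0],[-5.5,1.8,0],[-8,2.6,0],[-10.5,3.4,0],[-13,4.2,0],[-15.5,5,0],[-18,5.8,0]], turn=[[0,0,0],[0,0,0],[0,0,-0.3],[0,0,-0.5],[0,0,-0.7],[0,0,-0.9],[0,0,-0.9],[0,0,-0.9]])

```text
time: 19.83
eef_pos: [514.3, 181.6, 242.8]
tcp_rot: [0.707, 0.707, -0.002, -0.001]
ft_force: [0.2, 1.0, -5.8]
finger_gap: 13.7
```

```bash
python3 -c "
from h import *
go([559.5,39.6,245],90.2)"
```

```text
19.83 xyz [-14.2    4.51  -0.23] turn [-0.26  0.03 -0.19] F [ 0.2  1.  -5.8] gap 13.7
```

send_rows(xyz=[[-2.5,0.8,0],[-5,1.6,0],[-7.5,2.4,0],[-10,3.2,0],[-12,3.8,0],[-13.5,4.3,0],[-14.1,4.5,0],[-14.1,4.5,0]], turn=[[0,0,0],[0,0,0],[0,0,0],[0,0,0],[0,0,0],[-0.2,0,-0.2],[-0.2,0,-0.2],[-0.2,0,-0.2]])

```text
time: 20.5
eef_pos: [559.4, 41.0, 243.1]
tcp_rot: [0.707, 0.708, -0.0, -0.0]
ft_force: [0.1, 1.5, -6.7]
finger_gap: 13.8
```

send_rows(xyz=[[0,0,0],[0,0,0]], turn=[[0,0,0],[0,0,0]])

```text
time: 20.67
eef_pos: [559.5, 43.7, 244.7]
tcp_rot: [0.705, 0.709, 0.001, 0.0]
ft_force: [-0.4, 0.5, -5.5]
finger_gap: 13.7
```

Run:
```python
from h import *
np.set_printoptions(precision=2,suppress=True)
s=manip.sense();f=eyes.grab_frame("wrist"); a=f["img"]
cv2.imwrite("pics/w12.png",a[:,:,::-1])
go([559.5,39.6,218],90.2)
print(w2px(f,[559.7,118.5,76],s))
```

```text
20.72 xyz [-0.43 -0.01  2.7 ] turn [ 0.13 -0.09  0.11] F [-0.8 -0.1 -5.6] gap 13.5
[259.88 113.52]
```

View pics/w12.png

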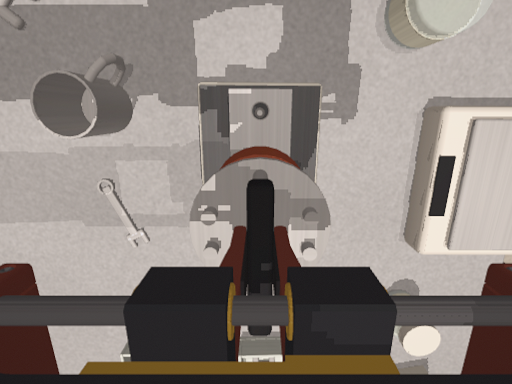

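send_rows(xyz=[[-0.2,0,0.5],[-0.4,0,1],[-0.4,0,1.5],[-0.4,0,2],[-0.4,0,2.5],[-0.4,0,2.7],[-0.4,0,2.7]], turn=[[0,0,0],[0,0,0],[0,0,0],[0,0,0],[0,0,0],[0,0,0],[0,0,0]])

```text
time: 21.3
eef_pos: [559.7, 38.9, 217.3]
tcp_rot: [0.706, 0.709, 0.001, 0.0]
ft_force: [-0.4, 0.5, -6.5]
finger_gap: 13.5
```

Run:
```python
from h import *
np.set_printoptions(precision=2,suppress=True)
s=manip.sense();f=eyes.grab_frame("wrist"); a=f["img"]
c=cv2.resize(np.ascontiguousarray(a[70:190,190:330,::-1]),None,fx=5,fy=5,interpolation=cv2.INTER_CUBIC); cv2.imwrite("pics/c13.png",c)
print(s['eef_pos']);go([559.5,39.6,204],90.2)
z=s['eef_pos'][2]-136
print(w2px(f,[559.7,118.5,76],s), 'hole top centre expected',260,110.4)
g=eyes.grab_frame("scene")['img'][:,:,::-1]
cv2.imwrite("pics/s13.png",cv2.resize(np.ascontiguousarray(g[140:260,190:320]),None,fx=4,fy=4,interpolation=cv2.INTER_CUBIC))
```

```text
[559.7   38.9  217.26]
21.35 xyz [ 0.07 -0.04  1.39] turn [ 0.13 -0.06  0.04] F [-0.7  0.4 -6.1] gap 13.6
[259.69 108.73] hole top centre expected 260 110.4
```

View pics/c13.png

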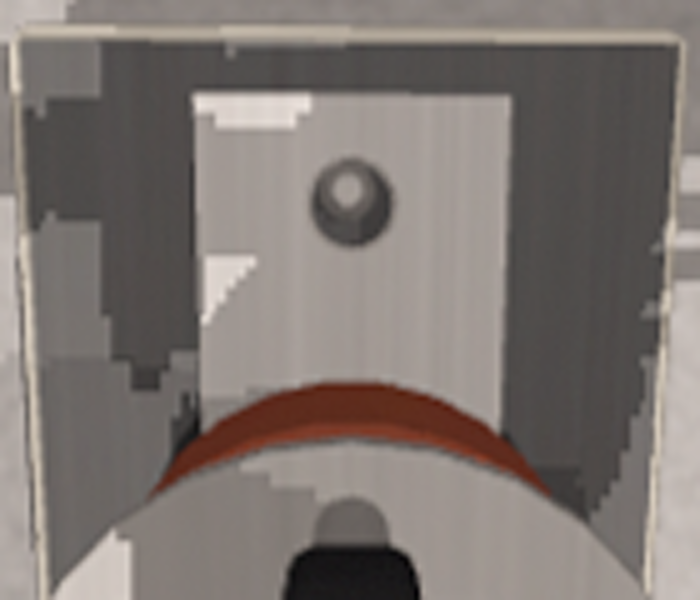

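View pics/s13.png

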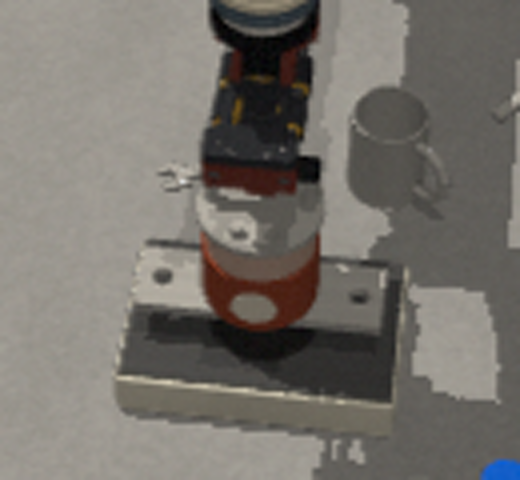

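Run:
```python
from h import *
np.set_printoptions(precision=2,suppress=True)
s=manip.sense();f=eyes.grab_frame("wrist")
print(s['eef_pos'],px2w(f,260,110,s['eef_pos'][2]-126,s),px2w(f,259.2,107.4,76,s))
```

```text
[560.04  38.87 218.35] [560.51 117.18  92.35] [559.75 119.76  76.  ]
```

send_rows(xyz=[[0.12,0,0],[0.25,-0.07,0.2],[0.25,-0.07,0.4],[0.25,-0.07,0.6],[0.25,-0.07,0.8],[0.25,-0.07,1.0],[0.25,-0.07,1.0]], turn=[[0,0,0],[0,0,0],[0,0,0],[0,0,0],[0,0,0],[0,0,0],[0,0,0]])

```text
time: 22.03
eef_pos: [559.1, 41.4, 207.6]
tcp_rot: [0.706, 0.709, 0.001, 0.0]
ft_force: [0.3, -0.2, -6.2]
finger_gap: 13.7
```

Run:
```python
from h import *
np.set_printoptions(precision=2,suppress=True)
s=manip.sense();f=eyes.grab_frame("wrist"); a=f["img"]
c=cv2.resize(np.ascontiguousarray(a[70:190,190:330,::-1]),None,fx=5,fy=5,interpolation=cv2.INTER_CUBIC); cv2.imwrite("pics/c14.png",c)
print(s['eef_pos']);go([559.3,41.4,196],90.2)
g=eyes.grab_frame("scene")['img'][:,:,::-1]
cv2.imwrite("pics/s14.png",cv2.resize(np.ascontiguousarray(g[190:250,210:300]),None,fx=7,fy=7,interpolation=cv2.INTER_CUBIC))
```

```text
[559.13  41.36 207.57]
22.08 xyz [0.   0.01 1.19] turn [ 0.14 -0.06  0.03] F [ 0.1 -0.4 -6.6] gap 13.7
```

View pics/c14.png

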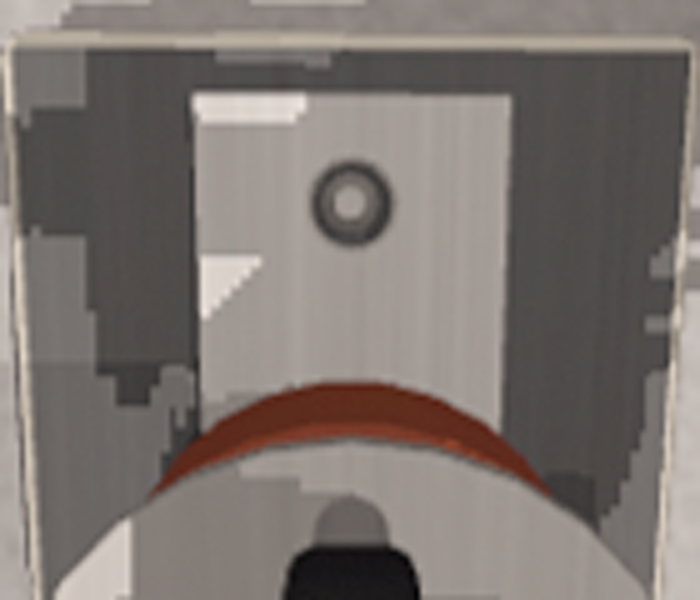

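View pics/s14.png

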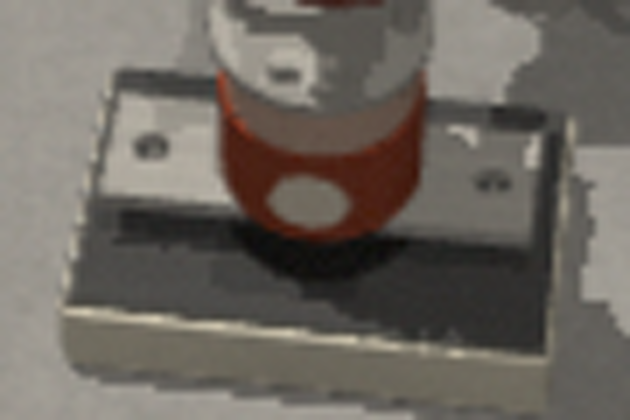

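send_rows(xyz=[[0,0,0.2],[0,0,0.4],[0,0,0.6],[0,0,0.8],[0,0,1.0],[0,0,1.2],[0,0,1.2]], turn=[[0,0,0],[0,0,0],[0,0,0],[0,0,0],[0,0,0],[0,0,0],[0,0,0]])

```text
time: 22.72
eef_pos: [559.2, 41.4, 195.6]
tcp_rot: [0.706, 0.709, 0.001, 0.0]
ft_force: [0.3, -0.2, -6.1]
finger_gap: 14.2
```

No contact, so the holes are past the taper. Continue to about 1 mm above the deck.

send_rows(xyz=[[0,0,0.15],[0,0,0.3],[0,0,0.45],[0,0,0.6],[0,0,0.75],[0,0,0.85],[0,0,0.85]], turn=[[0,0,0],[0,0,0],[0,0,0],[0,0,0],[0,0,0],[0,0,0],[0,0,0]])

```text
time: 23.3
eef_pos: [559.3, 41.4, 187.4]
tcp_rot: [0.706, 0.709, 0.001, 0.001]
ft_force: [-0.7, 0.1, -6.8]
finger_gap: 13.6
```

send_rows(xyz=[[0,0,0.05],[0,0,0.1],[0,0,0.1]], turn=[[0,0,0],[0,0,0],[0,0,0]])

```text
time: 23.55
eef_pos: [559.4, 41.4, 186.8]
tcp_rot: [0.706, 0.709, 0.001, 0.001]
ft_force: [0.2, 0.6, -6.6]
finger_gap: 13.6
```

send_rows(xyz=[[0,0,0.05],[0,0,0.1],[0,0,0.1]], turn=[[0,0,0],[0,0,0],[0,0,0]])

```text
time: 23.8
eef_pos: [559.5, 41.4, 186.0]
tcp_rot: [0.706, 0.709, 0.002, 0.001]
ft_force: [0.2, 0.1, -5.0]
finger_gap: 13.7
```

send_rows(xyz=[[0,0,0.03],[0,0,0.06],[0,0,0.06]], turn=[[0,0,0],[0,0,0],[0,0,0]])

```text
time: 24.05
eef_pos: [559.7, 41.4, 186.0]
tcp_rot: [0.706, 0.709, 0.002, 0.001]
ft_force: [0.3, 0.6, -1.8]
finger_gap: 13.1
```

send_rows(xyz=[[0,0,0.04],[0,0,0.04]], turn=[[0,0,0],[0,0,0]])

```text
time: 24.22
eef_pos: [559.8, 41.4, 185.9]
tcp_rot: [0.706, 0.709, 0.002, 0.001]
ft_force: [-0.5, 0.8, 0.1]
finger_gap: 13.5
```

send_rows(xyz=[[0,0,0],[0,0,0],[0,0,0],[0,0,0],[0,0,0],[0,0,0]], turn=[[0,0,0],[0,0,0],[0,0,0],[0,0,0],[0,0,0],[0,0,0]], jaw=-0.1)

```text
time: 24.72
eef_pos: [559.5, 41.4, 184.9]
tcp_rot: [0.706, 0.709, 0.001, 0.001]
ft_force: [-0.4, 0.0, 0.1]
finger_gap: 47.3
```

send_rows(xyz=[[0,0,-1],[0,0,-3],[0,0,-6],[0,0,-9],[0,0,-12],[0,0,-13],[0,0,-13],[0,0,-13]], turn=[[0,0,0],[0,0,0],[0,0,0],[0,0,0],[0,0,0],[0,0,0],[0,0,0],[0,0,0]])

```text
time: 25.38
eef_pos: [559.3, 41.3, 314.5]
tcp_rot: [0.706, 0.709, 0.002, 0.001]
ft_force: [-0.5, 1.0, -0.1]
finger_gap: 48.4
```

Run:
```python
from h import *
np.set_printoptions(precision=2,suppress=True)
s=manip.sense();f=eyes.grab_frame("wrist"); a=f["img"]
cv2.imwrite("pics/w15.png",a[:,:,::-1])
print(s['time'],s['eef_pos'],s['finger_gap'],w2px(f,[559.5,119.5,60],s))
g=eyes.grab_frame("scene")['img'][:,:,::-1]
t=eyes.grab_frame("top")['img'][:,:,::-1]
cv2.imwrite("pics/s15.png",np.vstack([cv2.resize(np.ascontiguousarray(g[150:260,100:330]),(690,330),interpolation=cv2.INTER_CUBIC),cv2.resize(np.ascontiguousarray(t[130:260,200:430]),(460,260),interpolation=cv2.INTER_CUBIC).copy() if 0 else cv2.copyMakeBorder(cv2.resize(np.ascontiguousarray(t[130:260,200:430]),(460,260)),0,0,0,230,0)]))
```

```text
25.3833 [559.27  41.26 314.48] 48.376826622197925 [259.4  110.42]
```

View pics/w15.png

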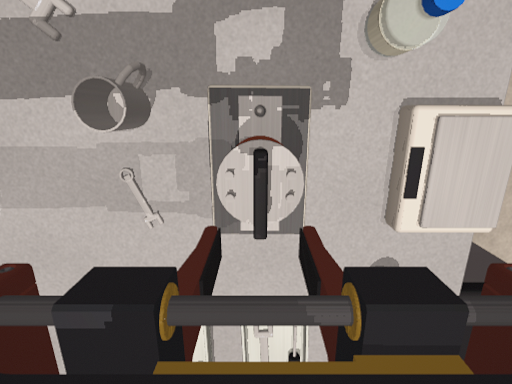

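View pics/s15.png

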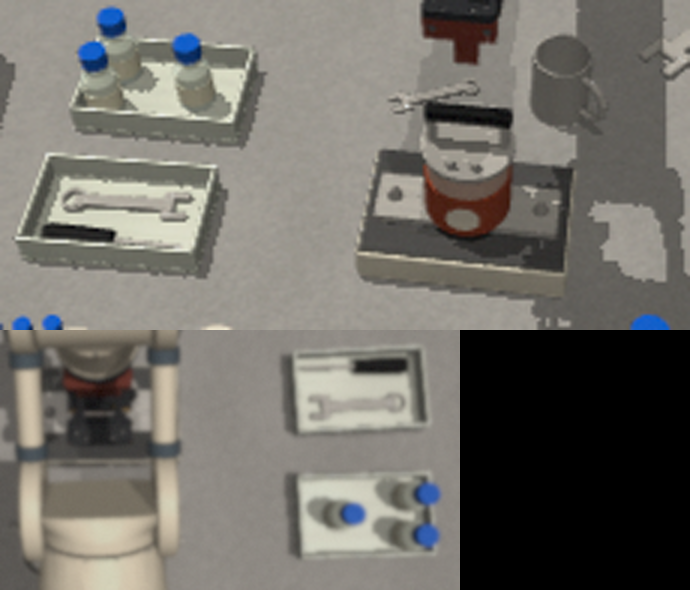

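```bash
python3 -c "
from h import *
print(manip.job_done()); print(manip.sense()['time'])"
```

```text
the job is handed in; nothing more can be done
None
the job is handed in; nothing more can be done
```

I moved the bottle into the bottle tray, laid the middle-sized spanner in the tool tray, and lowered the vessel over both pegs. I handed the job in at about 25.5 s; it gives no verdict, so what follows is from my own checks.

- **Bottle:** I gripped it by its cap and set it down in the free part of the bottle tray. It stands upright in the last pictures.
- **Spanner:** I took the one lying on the base deck and laid it along the tool tray. The last pictures show it wholly inside, beside the screwdriver.
- **Vessel:** I carried it upright by its bar. Before lowering, I moved it about 2.5 mm because the wrist camera showed the peg off-centre in the hole. The wrist force went from about −6.5 N (the vessel hanging) to about 0 N at touchdown, at the height expected for a foot on the deck (about 50 mm). The last wrist and scene pictures show it upright with the pegs in its foot holes.
- **Other things:** Nothing else on the bench appeared to be disturbed, and the gripper was clear above everything at the end.

Two measurements disagreed by about 2 mm: the position of the base along y (top camera against wrist camera) and how far off-centre the bar was gripped. The view through the hole settled the alignment. The seated height comes from the arm position and the force reading, not from a separate measurement.

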